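Set up the pivot stand of the board circle cutter

ROBOT

A 7-joint arm with a two-finger parallel gripper is mounted at the origin on the work surface. World frame = base frame: x ahead of the robot, y to its left, z up, the work surface at z = 0. Lengths are in mm, angles in rad, forces in N, time in s.
With the tool pointing down it reaches from about 400 to 850 mm from the base axis. Payload 4.5 kg.
Tool frame: the origin (TCP) lies on the centre line of the jaws, within the pads' length; the fingertips stand 25 mm ahead of it and the grasp point (between the pads) lies 6 mm ahead of it; z points along the fingers, y is the line along which they close (so a half turn about z gives the same grasp; the last joint's range is limited). The gripper opens to 88 mm and grips with 3 to 60 N. Pads are 18 mm wide; open, the fingers measure 123 mm over their backs; the gripper's body (75 mm by 187 mm) begins 45 mm behind the grasp point.
Start: joints at [1.374, 0.689, -0.195, 1.565, 0.157, 0.902, -0.215], TCP at [143.001, -608.445, 232.843] pointing down, gripper open.
Joint ranges: [-3.01, 3.01], [-0.46, 2.08], [-1.47, 1.51], [0.13, 2.56], [-1, 4.14], [0.04, 2.09], [-2.66, 2.66]. Speed limits (rad/s): [2.57, 2.57, 3.14, 3.14, 3.14, 3.14, 3.14].

INTERFACE

Orientations are given as a unit quaternion [x, y, z, w].
In Python, from station import read_state, snapshot, sign_off gives the robot as it stands.
- The arm moves only by the tool step_arm, never from a script. Its argument "increments" is a list of rows, each a list of 2 entries, a list of its own where there are three numbers: the shift along the tool's x, y, z as a fraction of full scale, then the turn, a rotation vector about the tool's x, y, z as a fraction of full scale. In form: [[[tx, ty, tz], [ax, ay, az]], ...]. A call has 1 to 12 rows; each row shifts and turns the commanded pose from where the row before left it, along the tool's axes as they then stand; what a row does not reach is not made up. Full scale, the value 1, is 0.025 m for a shift and 0.08 rad for a turn. A row lasts 1/12 s, in which the tool goes at most 41.7 mm and 7.16 degrees, less where a joint would pass 70% of its speed; a pose out of reach is approached as far as the arm can. A call with a number of a shift or a turn outside -1 to 1 is refused whole. A call with a gripper value outside its range is refused whole. "jaw" is the gripper command: -1 is shut, 1 is fully open, values between are in proportion, set as the call begins (left out, the last holds). The fingers move at their own pace and stop on an object; "grip_force" is the grip in N (left out, the last holds). Time passes only in rows, so rows that do not move let the fingers close. It gives the time, the measured TCP pose, the force, the opening and the grip force at its end, in the units of the state.
- read_state(): the state, without advancing time (a new reading comes with each control period).
- snapshot(name): name is "scene" or "top"; returns a dict with "frame" (384x512x3 uint8, red, green, blue), "vertical_fov" (degrees; the focal length in pixels is half the picture's height over the tangent of half this angle, whatever the lens; pixels are square), "cx", "cy" (the principal point, pixels), "position" and "attitude" of the camera in the world. Camera axes: x right, y down, z forward; pixel columns grow to the right and rows downward; lengths in mm; the calibration is good to about 2 mm. A picture is of the moment at which its call begins. There is no depth.
- sign_off(): hands the job in; it is judged then, once.
The state is a dict: "time": time; "q": joint angles; "qvel": joint speeds; "joint_torque": joint torques, N m; "tool_pos": TCP position; "eef_rot": TCP orientation; "force": force on the tool from outside, world axes, zero at the start; "moment": the same for the moment, N m; "gripper_width": finger opening in mm; "grip_force": force on a finger pad.
Only numpy, scipy, OpenCV 4.12 (cv2) and the standard library are available. Lean on these libraries where they do the work, as an engineer would, in place of code of your own. Each camera call takes 0.05 s, during which the arm holds its last target. There are 200 camera calls.

TASK

Get the circle cutter's pivot stand ready: slide the brass sleeve over the upright steel post until it sits fully home on its foot, and let go of it. Then turn the red winged thumbscrew clockwise (seen from above) until it seats against its stop, back it off a quarter turn and keep hold of it there: finish with the wing still gripped and still. Leave the scissors, the tape roll and the paperweight where they are.

Things in the scene. Friction and masses are not known exactly. Their poses are not given: they have to be found in the camera images.
- stand: Fixed pivot stand, a grey base plate 90 x 210 x 12 mm lying on the green mat. Origin at the centre of its underside, z up, y along its length. Upright steel post at y = -60 mm; blue block 50 x 50 mm at y = +60 mm, its top 34 mm above the table, carrying the red thumbscrew. It turns about the vertical from start to start and cannot be moved.
- post_top (a point): Centre of the top of the upright steel post: diameter 14 mm, its last 6 mm tapering to 7 mm. The top is 81 mm above the table, 65 mm above the foot on which the sleeve must sit. Fixed to the stand, same axes as the stand.
- post_foot (a point): Centre of the flat dark foot around the post (42 mm across), on which the sleeve's underside must rest; 16 mm above the table. Same axes as the stand.
- sleeve_mid (a point): Centre (half-way up) of the loose brass sleeve, a plain tube standing upright on the mat: outer diameter 36 mm, bore 17.6 mm, height 34 mm, 120 g; both ends alike, z along its axis. Seated on the foot, this point is 33 mm above the table.
- wing (a point): Centre of the thumbscrew's red wing, on the screw's vertical axis, 63 mm above the table. The wing is an upright flat bar 12 mm thick along this point's x, 40 mm long along its y and 26 mm tall, standing on a brass stem with 16 mm free below it down to the block; a white stripe marks its +y half. The point turns with the wing. The screw does not rise or sink noticeably.
- thumbscrew (a joint): Angle of the thumbscrew in rad; it grows as the screw is turned clockwise seen from above (towards seated). 0 = seated against a hard stop, wing in line with the length of the stand, stripe to the end away from the post; -1.57 = a quarter turn backed off, wing across the stand. The screw starts between 0.9 and 2.2 rad short of the stop, cannot be unscrewed past -2.6, needs about 0.06 N m to turn and stays where it is left.
- scissors: Bystander: red-handled scissors lying flat, about 175 mm long and 12 mm high; origin near the pivot, x towards the blade tips.
- tape: Bystander: roll of brown paper tape lying flat, 84 mm across, 36 mm high, hole 60 mm; origin at the centre of its underside.
- paperweight: Bystander: dark steel paperweight with a knob, 56 mm across, 50 mm high; origin at the centre of its underside.
There are look-alikes about, which are no part of the job. Of the things that look like the part that bears sleeve_mid, the smaller one is meant.

How it is judged (in metres and radians):
On the way, in this order (a step that is already met when the one before it is completed fails the run):
1. the sleeve sits home on the foot of the post and the fingers have let go of it (horizontal distance between sleeve_mid and post_foot below 0.005 m and z of sleeve_mid in the frame of post_foot below 0.0195 m and angle between sleeve_mid's own z axis and vertical below 0.08 rad and contact force between the fingers and sleeve below 0.1 N), for 0.2 s.
2. after that, the thumbscrew is turned clockwise until it seats (within 0.08 rad of its stop) (value of joint thumbscrew above -0.08 rad), for 0.1 s.
At the end, for the whole second after the job is handed in: The sleeve is on the post, upright, its underside within 2.5 mm of the foot; the thumbscrew, once seated, is backed off by a quarter turn (1.27 to 1.87 rad short of its stop), is not turning, and the fingers still hold its wing (more than 1 N, grasp point within 35 mm of the wing's centre) (horizontal distance between sleeve_mid and post_foot below 0.005 m and z of sleeve_mid in the frame of post_foot below 0.0195 m and angle between sleeve_mid's own z axis and vertical below 0.08 rad and value of joint thumbscrew between -1.87 and -1.27 rad and velocity of joint thumbscrew between -0.1 and 0.1 rad/s and contact force between the fingers and thumbscrew above 1 N and distance between the grasp point and wing below 0.035 m); the arm keeps its last pose, push and grip.
It fails at once if the scissors is displaced by more than 30 mm (distance of scissors from where it was at the start of the episode above 0.03 m).
It fails at once if the tape is displaced by more than 30 mm (distance of tape from where it was at the start of the episode above 0.03 m).
It fails at once if the paperweight is displaced by more than 30 mm (distance of paperweight from where it was at the start of the episode above 0.03 m).
It also fails if it takes over 58 s, if anything falls off the work surface, if the arm or the gripper's body presses on something with over 40 N, if the wrist force passes 120 N, or if a joint passes its speed limit or range.

## Working session

There is one attempt and no reset: what is moved stays moved. The work goes in short steps, Python scripts to look and compute and a tool call to move; the robot and the scene stay as the last step left them, time stands still between calls to the robot, and variables do not carry over. Pictures are saved under pics/ and viewed, at most 10 in all, crops included, and the job is handed in when it is done.

Besides the shell and the picture viewer there is one more tool, called as a command line: name --argument value ..., lists and objects as JSON in quotes. step_arm: Moves the arm, as the interface text tells. Shift numbers are shares of 0.025 m and turn numbers shares of 0.08 rad, none past 1 either way. Its arguments: {"type":"object","properties":{"increments":{"type":"array"},"jaw":{"type":"number"},"grip_force":{"type":"number"}},"required":["increments"]}

```bash
mkdir -p pics; ls
cat > look.py <<'E'
import numpy as np, cv2
from station import read_state, snapshot
from scipy.spatial.transform import Rotation as R
def snap(name,fn):
    s=snapshot(name); cv2.imwrite('pics/'+fn,s['frame'][:,:,::-1]); np.save('pics/'+fn[:-4]+'.npy',s,allow_pickle=True); return s
def cam(s):
    f=s['frame'].shape[0]/2/np.tan(np.radians(s['vertical_fov'])/2)
    A=np.array(s['attitude'],float)
    M=R.from_quat(A).as_matrix() if A.size==4 else A.reshape(3,3)
    return f,M,np.array(s['position'],float)
def plane(s,u,v,z):
    f,M,p=cam(s); d=M@np.array([(u-s['cx'])/f,(v-s['cy'])/f,1]); return p+d*(z-p[2])/d[2]
def proj(s,P):
    f,M,p=cam(s); c=M.T@(np.array(P,float)-p); return s['cx']+f*c[0]/c[2], s['cy']+f*c[1]/c[2]
E
python3 - <<'E'
from look import *
for n in('scene','top'):
    s=snap(n,n+'0.png'); print({k:v for k,v in s.items() if k!='frame'})
print(read_state())
E
```

```text
pics
{'vertical_fov': 54.681038669977085, 'cx': 257.5550931368767, 'cy': 191.83770707036172, 'position': array([ 929.51325468, -338.73353405,  747.21275835]), 'attitude': array([ 0.868909  ,  0.38013138, -0.13086559, -0.2887412 ])}
{'vertical_fov': 48.17525081858653, 'cx': 253.63321225551914, 'cy': 192.7105871985153, 'position': array([ 427.10010435,   -3.75504483, 1172.51463546]), 'attitude': array([-0.69496597,  0.71571193, -0.04258301,  0.05445561])}
{'time': 0.1, 'q': array([ 1.37380174,  0.68990797, -0.19449835,  1.5662318 ,  0.15731573,
        0.90250444, -0.21511832]), 'qvel': array([ 0.00223922, -0.00054249, -0.00076915, -0.00339007,  0.00071271,
        0.00046574, -0.00157318]), 'joint_torque': array([-2.96058075e-03, -5.28503573e+01, -1.27124503e+00, -1.53839833e+01,
       -5.25113451e-02,  1.98647002e-03,  3.65484129e-05]), 'tool_pos': array([ 142.7784825 , -607.8808841 ,  232.08698545]), 'eef_rot': array([ 9.93345899e-01,  1.15166124e-01, -1.68112340e-04, -8.13129147e-04]), 'force': array([-0.33175217, -0.18021538, -0.23468599]), 'moment': array([0.00934194, 0.02765331, 0.07974322]), 'grip_force': 0.0, 'gripper_width': 87.6575074327011}
```

View pics/scene0.png

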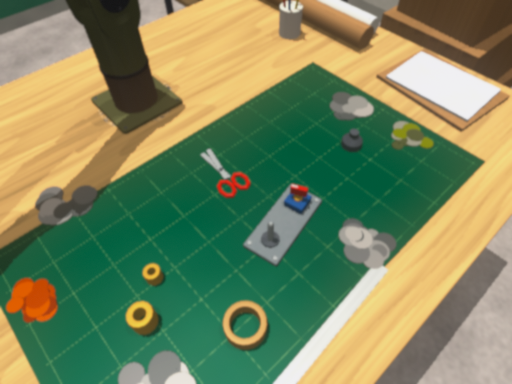

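View pics/top0.png

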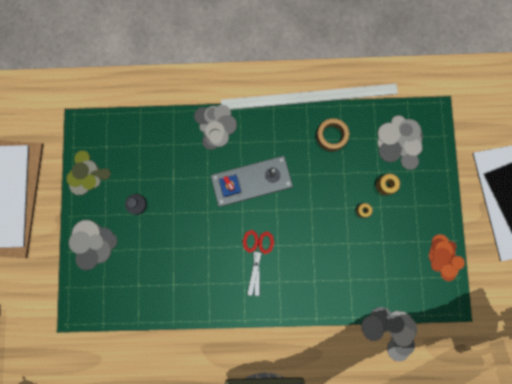

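The pictures show the smaller brass sleeve at scene (152,274) / top (365,210). The post is at scene (270,235) / top (273,174), and the wing at scene (299,190) / top (229,183). Next I'll make enlarged crops.

```bash
cat >> look.py <<'E'
def load(fn): return np.load('pics/'+fn+'.npy',allow_pickle=True).item()
def mosaic(items,fn,k=8,h=25):
    t=[]
    for s,u,v in items:
        u,v=int(u),int(v); c=s['frame'][v-h:v+h,u-h:u+h,::-1]; c=cv2.resize(c,None,fx=k,fy=k,interpolation=cv2.INTER_NEAREST)
        for i in range(0,2*h,10):
            cv2.putText(c,str(u-h+i),(i*k,8),0,.3,(255,255,255)); cv2.putText(c,str(v-h+i),(0,i*k+8),0,.3,(255,255,255))
        t.append(c)
    n=len(t)//2; cv2.imwrite('pics/'+fn,np.vstack([np.hstack(t[:n]),np.hstack(t[n:])]))
E
python3 - <<'E'
from look import *
a,b=load('scene0'),load('top0')
mosaic([(a,152,274),(a,272,235),(a,298,198),(b,365,210),(b,273,174),(b,229,184)],'m0.png',k=6,h=22)
for n,s,c in(('s',a,(152,274)),('t',b,(365,210))):
    h=cv2.cvtColor(s['frame'],cv2.COLOR_RGB2HSV)
    def blobs(m,lab):
        k,l,st,ce=cv2.connectedComponentsWithStats(m)
        for i in range(1,k):
            if st[i,4]>15: print(n,lab,st[i],ce[i].round(1))
    blobs(cv2.inRange(h,(15,140,90),(32,255,255)),'brass')
    blobs(cv2.inRange(h,(100,120,40),(125,255,255)),'blue')
    m=cv2.inRange(h,(0,150,90),(8,255,255))|cv2.inRange(h,(170,150,90),(180,255,255)); blobs(m,'red')
    blobs(cv2.inRange(h,(90,0,100),(125,70,190)),'grey')
E
```

```text
s brass [494  24  18  17 116] [503.9  32.3]
s brass [394 124  25  15 180] [404.3 130.5]
s brass [421 138  11   9  76] [425.9 142.5]
s brass [295 195   7   6  27] [297.5 197.6]
s brass [143 263  18  21 276] [151.7 272.9]
s brass [126 301  29  32 692] [140.7 316.6]
s brass [253 304  14  35  52] [262.3 322.5]
s brass [228 307  15  22  59] [232.2 315.5]
s blue [285 194  26  19 237] [296.9 203. ]
s red [217 172  33  26 383] [233.2 184.5]
s red [291 185  17  11 116] [299.7 190.2]
s grey [ 252  190   66   73 1231] [282.6 229.6]
s grey [266 216   9   7  27] [268.6 219.8]
s grey [265 242   9   3  21] [268.7 243. ]
t brass [380 175  19  18 223] [388.7 183.2]
t brass [358 204  13  12  92] [363.7 209.8]
t blue [220 176  20  20 178] [230.  186.5]
t red [224 177   7   8  29] [226.7 180. ]
t red [243 231  31  23 300] [258.  241.4]
t red [430 239  25  31 443] [440.4 255.4]
t red [443 275  10   5  17] [447.5 277.6]
t grey [ 22 146   6 100 154] [ 24.5 195.1]
t grey [ 212  157   79   48 1668] [254.2 180.5]
t grey [482 161  30  39 107] [493.2 176.2]
t grey [482 186  12  43  45] [487.8 207.2]
t grey [495 201  17  34  66] [503.4 217.5]
t grey [494 230   6  22  25] [496.3 240.2]
t grey [255 278   4  17  22] [257.5 287.5]
t grey [250 283   6  12  18] [252.9 287.9]
```

View pics/m0.png

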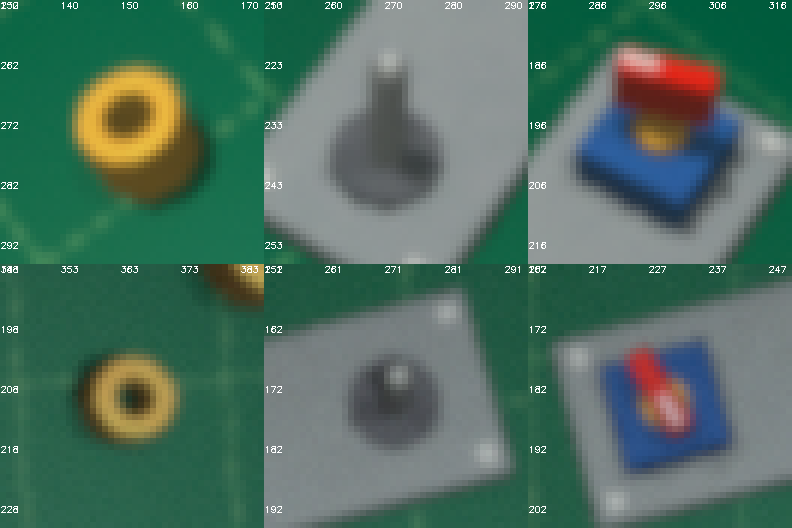

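The crops show these centres: sleeve top rim at scene (150.8,270.8) / top (364.8,209.8), post tip at scene (270.2,222.8) / top (272.8,170), and foot at scene (269.8,238.8) / top (272,174.5). In the top view the wing runs from about (225,176) to (233,190), with the striped end lower right.

```bash
cat >> look.py <<'E'
def tri(obs):
    A=np.zeros((3,3));b=np.zeros(3)
    for s,u,v in obs:
        f,M,p=cam(s); d=M@np.array([(u-s['cx'])/f,(v-s['cy'])/f,1]); d/=np.linalg.norm(d); Q=np.eye(3)-np.outer(d,d); A+=Q;b+=Q@p
    return np.linalg.solve(A,b)
E
python3 - <<'E'
from look import *
np.set_printoptions(precision=1,suppress=True)
a,b=load('scene0'),load('top0')
def show(n,ps,pt,z):
    print(n,plane(a,*ps,z),plane(b,*pt,z),tri([(a,*ps),(b,*pt)]))
show('sleeve',(150.8,270.8),(364.8,209.8),34)
show('posttop',(270.2,222.8),(272.8,170),81)
show('foot',(269.8,238.8),(272,174.5),16)
print('wing top T', plane(b,225.6,176.5,76),plane(b,232.8,190,76))
# scene wing top face corners
print('wing top S', [plane(a,u,v,76) for u,v in((290.5,183.3),(293.3,181.8),(307.7,186.3),(306,189.5))])
# plate
for n,s in(('s',a),('t',b)):
    h=cv2.cvtColor(s['frame'],cv2.COLOR_RGB2HSV)
    m=cv2.inRange(h,(90,0,100),(125,70,190))
    k,l,st,ce=cv2.connectedComponentsWithStats(m); i=1+np.argmax([ (abs(c-([282.6,229.6] if n=='s' else [254.2,180.5])).max()<2) for c in ce[1:]])
    c=max(cv2.findContours((l==i).astype('uint8'),0,2)[0],key=cv2.contourArea)[:,0]
    W=np.array([plane(s,*q,12)[:2] for q in c]).astype('float32'); r=cv2.minAreaRect(W); print(n,r)
E
```

```text
sleeve [ 530.6 -280.9   34. ] [ 530.  -279.9   34. ] [ 530.  -280.6   32.6]
posttop [635.3 -39.1  81. ] [635.9 -38.7  81. ] [635.6 -39.   81.3]
foot [636.6 -39.9  16. ] [635.9 -38.1  16. ] [636.  -38.6  13.8]
wing top T [623.6  84.1  76. ] [587.6  66.1  76. ]
wing top S [array([587.6,  71.3,  76. ]), array([588.9,  79.2,  76. ]), array([620.4,  93.8,  76. ]), array([624.1,  84.2,  76. ])]
s ((623.6438598632812, 18.936676025390625), (82.55087280273438, 205.38279724121094), 13.376568794250488)
t ((620.9461669921875, 19.069107055664062), (86.1033935546875, 204.1016845703125), 13.467345237731934)
```

```bash
cat >> look.py <<'E'
def go(x,y,z,yaw=None):
    "deltas to TCP target, in tool axes, units of rows; yaw = direction of tool x (deg)"
    st=read_state(); Rm=R.from_quat(st['eef_rot']); p=np.array(st['tool_pos'])
    Y=np.degrees(np.arctan2(*Rm.as_matrix()[[1,0],0]))
    yaw=Y if yaw is None else yaw
    T=R.from_euler('z',yaw,degrees=True)*R.from_euler('x',180,degrees=True)
    rv=(Rm.inv()*T).as_rotvec()
    print('t',round(st['time'],2),'pos',p.round(1),'yaw',Y.round(1),'q',np.round(st['q'],2),'w',round(st['gripper_width'],1),'F',np.round(st['force'],1),'gf',round(st['grip_force'],1))
    print('shift rows',(Rm.inv().apply(np.array([x,y,z])-p)/25).round(2),'turn rows',(rv/.08).round(2))
E
python3 -c "
from look import *
b=load('top0');print(plane(b,388.7,183.2,45))
go(530.3,-280.4,130)"
```

```text
[ 597.61688316 -344.57458231   45.        ]
t 0.1 pos [ 142.8 -607.9  232.1] yaw 13.2 q [ 1.37  0.69 -0.19  1.57  0.16  0.9  -0.22] w 87.7 F [-0.3 -0.2 -0.2] gf 0.0
shift rows [18.09 -9.2   4.1 ] turn rows [-0.02  0.   -0.  ]
```

step_arm --increments '[[[0.6, -0.3, 0], [0, 0, 0]], [[0.9, -0.46, 0], [0, 0, 0]], [[0.9, -0.46, 0], [0, 0, 0]], [[0.9, -0.46, 0], [0, 0, 0]], [[0.9, -0.46, 0.2], [0, 0, 0]], [[0.9, -0.46, 0.2], [0, 0, 0]], [[0.9, -0.46, 0.2], [0, 0, 0]], [[0.9, -0.46, 0.2], [0, 0, 0]], [[0.9, -0.46, 0.2], [0, 0, 0]], [[0.9, -0.46, 0.2], [0, 0, 0]]]' --jaw 0.3

```text
time: 0.93
tool_pos: [330.0, -449.5, 202.3]
eef_rot: [0.993, 0.115, -0.0, -0.0]
force: [0.2, -0.1, 0.0]
gripper_width: 57.3
grip_force: 0.0
```

step_arm --increments '[[[0.9, -0.46, 0.3], [0, 0, 0]], [[0.9, -0.46, 0.3], [0, 0, 0]], [[0.9, -0.46, 0.3], [0, 0, 0]], [[0.9, -0.46, 0.3], [0, 0, 0]], [[0.9, -0.46, 0.3], [0, 0, 0]], [[0.9, -0.46, 0.3], [0, 0, 0]], [[0.9, -0.46, 0.3], [0, 0, 0]], [[0.9, -0.46, 0.3], [0, 0, 0]], [[0.7, -0.36, 0.2], [0, 0, 0]], [[0.4, -0.2, 0.1], [0, 0, 0]], [[0, 0, 0], [0, 0, 0]], [[0, 0, 0], [0, 0, 0]]]'

```text
time: 1.93
tool_pos: [506.5, -300.3, 135.2]
eef_rot: [0.993, 0.115, -0.001, 0.0]
force: [0.3, -0.4, 0.3]
gripper_width: 57.1
grip_force: 0.0
```

```bash
python3 -c "
from look import *
go(530.3,-280.4,32)"
```

```text
t 1.93 pos [ 506.5 -300.3  135.2] yaw 13.2 q [ 0.51  0.77 -0.1   1.77  0.12  0.61 -1.  ] w 57.1 F [ 0.3 -0.4  0.3] gf 0.0
shift rows [ 1.11 -0.56  4.13] turn rows [0.   0.01 0.  ]
```

step_arm --increments '[[[0.6, -0.3, 0], [0, 0, 0]], [[0.51, -0.26, 0.5], [0, 0, 0]], [[0, 0, 0.8], [0, 0, 0]], [[0, 0, 0.8], [0, 0, 0]], [[0, 0, 0.8], [0, 0, 0]], [[0, 0, 0.6], [0, 0, 0]], [[0, 0, 0.4], [0, 0, 0]], [[0, 0, 0.23], [0, 0, 0]], [[0, 0, 0], [0, 0, 0]], [[0, 0, 0], [0, 0, 0]]]'

```text
time: 2.77
tool_pos: [531.0, -280.4, 32.3]
eef_rot: [0.993, 0.115, 0.0, 0.0]
force: [0.5, 0.4, 0.1]
gripper_width: 57.2
grip_force: 0.0
```

```bash
python3 -c "
from look import *
s=snap('scene','scene1.png');t=snap('top','top1.png')
mosaic([(s,150,270),(t,365,210)],'m1.png',k=7,h=28)
go(530.3,-280.4,32)"
```

```text
t 2.87 pos [ 531.5 -280.5   33. ] yaw 13.2 q [ 0.45  0.94 -0.07  1.77  0.13  0.43 -1.05] w 57.5 F [ 0.1 -0.1 -0.2] gf 0.0
shift rows [-0.05 -0.01  0.04] turn rows [ 0.02 -0.02 -0.  ]
```

View pics/m1.png

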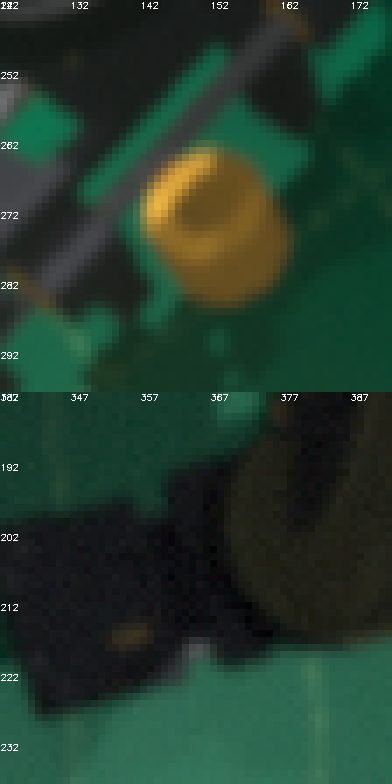

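The sleeve stands undisturbed between the two fingers, at scene (151,273). I'll close on it.

step_arm --increments '[[[0, 0, 0], [0, 0, 0]], [[0, 0, 0], [0, 0, 0]], [[0, 0, 0], [0, 0, 0]], [[0, 0, 0], [0, 0, 0]], [[0, 0, 0], [0, 0, 0]], [[0, 0, 0], [0, 0, 0]]]' --jaw -1 --grip_force 15

```text
time: 3.37
tool_pos: [530.9, -280.0, 32.1]
eef_rot: [0.993, 0.115, 0.0, 0.0]
force: [0.6, -0.3, -0.3]
gripper_width: 19.6
grip_force: 0.0
```

step_arm --increments '[[[0, 0, -0.3], [0, 0, 0]], [[0, 0, -0.6], [0, 0, 0]], [[0, 0, -0.8], [0, 0, 0]], [[0, 0, -0.8], [0, 0, 0]], [[0, 0, -0.8], [0, 0, 0]], [[0, 0, -0.8], [0, 0, 0]], [[0, 0, -0.5], [0, 0, 0]], [[0, 0, 0], [0, 0, 0]], [[0, 0, 0], [0, 0, 0]]]'

```text
time: 4.12
tool_pos: [531.2, -280.2, 147.8]
eef_rot: [0.993, 0.115, 0.001, 0.0]
force: [-0.3, -0.0, 0.2]
gripper_width: 0.1
grip_force: 0.0
```

```bash
python3 -c "
from look import *
s=snap('scene','scene2.png')
h=cv2.cvtColor(s['frame'],cv2.COLOR_RGB2HSV);k,l,st,ce=cv2.connectedComponentsWithStats(cv2.inRange(h,(15,140,60),(32,255,255)))
for i in range(1,k):
  if st[i,4]>40 and ce[i][0]<300 and ce[i][1]>150: print(st[i],ce[i])
mosaic([(s,150,240),(s,150,240)],'m2.png',k=7,h=28)
go(635.7,-38.9,150)"
```

```text
[ 89 219  16  14  87] [ 96.7816092  225.56321839]
[143 263  20  22 314] [152.4044586  273.62738854]
[126 302  32  32 747] [141.6064257 317.2356091]
t 4.17 pos [ 530.5 -279.8  146.9] yaw 13.2 q [ 0.46  0.76 -0.1   1.73  0.11  0.66 -1.03] w 0.0 F [ 0.2 -0.1 -0.3] gf 0.0
shift rows [ 6.3  -8.42 -0.13] turn rows [-0.    0.01 -0.  ]
```

View pics/scene2.png

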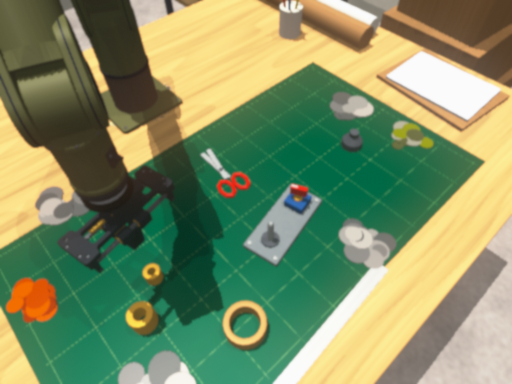

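The jaws missed. The sleeve is still standing at scene (152,274), and the gripper is shut at about (115,225). I'll check the projection of the TCP against the picture.

```bash
python3 -c "
from look import *
s=load('scene2');t=snap('top','top2.png')
for P in((530.5,-279.8,147),(530.5,-279.8,122),(530.5,-279.8,200),(0,0,0),(530.3,-280.4,17)): print(P,np.round(proj(s,P),1),np.round(proj(t,P),1))
mosaic([(s,110,225),(t,365,215)],'m3.png',k=5,h=55)
st=read_state(); print(R.from_quat(st['eef_rot']).as_matrix().round(3))
"
```

```text
(530.5, -279.8, 147) [136.7 243.8] [376. 205.]
(530.5, -279.8, 122) [140.2 250.3] [373.3 206.1]
(530.5, -279.8, 200) [128.4 228.7] [382.1 202.5]
(0, 0, 0) [136.7 101.7] [265.4 419.8]
(530.3, -280.4, 17) [152.8 274. ] [363.5 210.3]
[[ 0.973  0.229 -0.001]
 [ 0.229 -0.973  0.001]
 [-0.001 -0.001 -1.   ]]
```

View pics/top2.png

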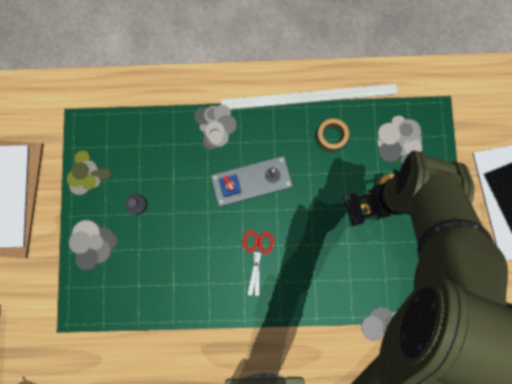

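View pics/m3.png

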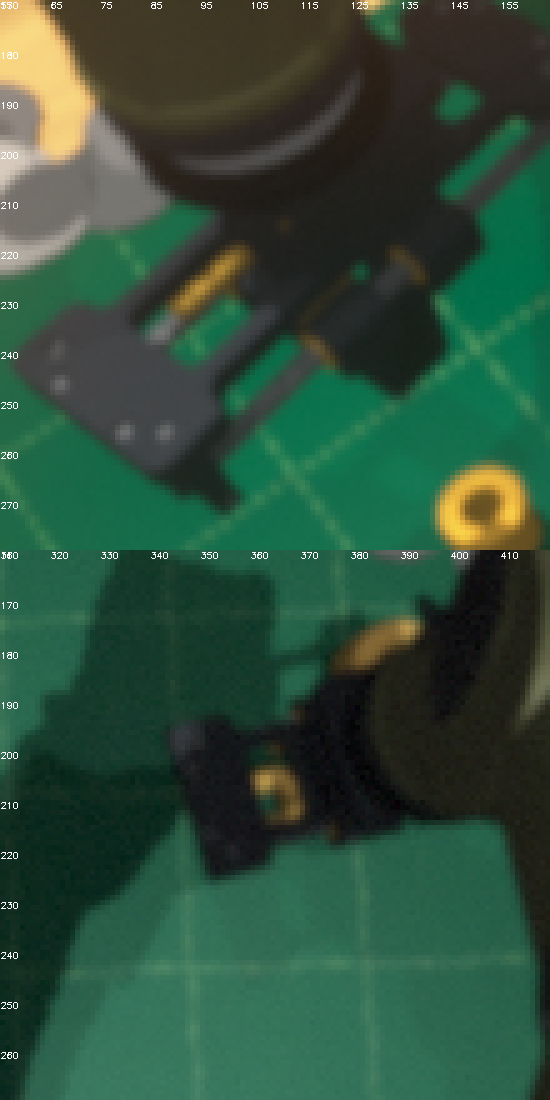

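```bash
python3 -c "
from look import *
s=load('scene2');t=load('top2');st=read_state();M=R.from_quat(st['eef_rot']).as_matrix();p=st['tool_pos']
for y in(-93,0,93):
  for x in (-37,37):
    P=p+M@[x,y,-39]; print(x,y,np.round(proj(s,P),1),np.round(proj(t,P),1))
print('tip',np.round(proj(s,p+M@[0,0,25]),1),np.round(proj(t,p+M@[0,0,25]),1))
"
```

```text
-37 -93 [152.6 188.6] [346.  229.3]
37 -93 [181.9 206.4] [336.8 198.2]
-37 0 [116.1 223. ] [385.1 218.8]
37 0 [146.1 243.4] [375.6 187.9]
-37 93 [ 74.2 262.4] [424.1 208.4]
37 93 [104.7 286.1] [414.2 177.6]
tip [140.3 250.3] [373.2 206.3]
```

In the crop the closed fingertips end near scene (138,248), while the reported pose predicts (140,250) to (137,260). The real fingers seem to be about 30 mm higher than expected. I'll test that by touching an empty spot of mat with the jaws shut.

step_arm --increments '[[[-0.7, 0, 0], [0, 0, 0]], [[-0.9, 0, 0.3], [0, 0, 0]], [[-0.8, 0, 0.7], [0, 0, 0]], [[-0.4, 0, 0.8], [0, 0, 0]], [[0, 0, 0.8], [0, 0, 0]], [[0, 0, 0.6], [0, 0, 0]], [[0, 0, 0.4], [0, 0, 0]], [[0, 0, 0.4], [0, 0, 0]], [[0, 0, 0.2], [0, 0, 0]], [[0, 0, 0], [0, 0, 0]]]'

```text
time: 5.05
tool_pos: [462.3, -295.5, 40.9]
eef_rot: [0.993, 0.115, -0.001, -0.001]
force: [0.1, 0.3, -0.2]
gripper_width: 0.3
grip_force: 0.0
```

```bash
python3 -c "
from look import *
s=snap('scene','scene4.png')
go(460,-296,32)
p=read_state()['tool_pos']
for z in(25,60,90): print(np.round(proj(s,[p[0],p[1],p[2]-z+ (0)]),1))
mosaic([(s,110,235),(s,150,260)],'m4.png',k=7,h=38)
"
```

```text
t 5.1 pos [ 462.7 -295.8   41.7] yaw 13.2 q [ 0.52  0.89 -0.07  1.93  0.16  0.33 -1.01] w -0.0 F [0.2 0.6 0.1] gf 0.0
shift rows [-0.11 -0.02  0.39] turn rows [-0.    0.01 -0.  ]
[129.8 257.3]
[134.2 264.5]
[137.7 270.2]
```

View pics/scene4.png

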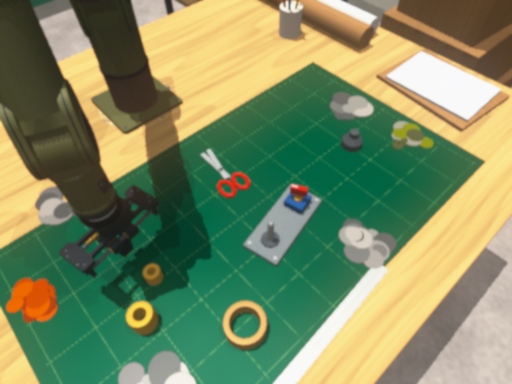

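The gripper is at about scene (110,235). Its shadow at (118,285) is well separated from it, so it's still high above the mat. I'll go down slowly until it touches.

step_arm --increments '[[[0, 0, 0.2], [0, 0, 0]], [[0, 0, 0.2], [0, 0, 0]], [[0, 0, 0.2], [0, 0, 0]], [[0, 0, 0], [0, 0, 0]]]'

```text
time: 5.43
tool_pos: [462.4, -295.8, 26.4]
eef_rot: [0.993, 0.115, -0.0, -0.0]
force: [0.1, 0.7, -0.4]
gripper_width: 0.6
grip_force: 0.0
```

step_arm --increments '[[[0, 0, 0.12], [0, 0, 0]], [[0, 0, 0.12], [0, 0, 0]], [[0, 0, 0.12], [0, 0, 0]], [[0, 0, 0], [0, 0, 0]]]'

```text
time: 5.77
tool_pos: [462.5, -295.9, 17.5]
eef_rot: [0.993, 0.115, -0.0, -0.0]
force: [-0.1, -0.7, -0.2]
gripper_width: 0.5
grip_force: 0.0
```

step_arm --increments '[[[0, 0, 0.12], [0, 0, 0]], [[0, 0, 0.12], [0, 0, 0]], [[0, 0, 0], [0, 0, 0]]]'

```text
time: 6.02
tool_pos: [462.5, -295.8, 11.6]
eef_rot: [0.993, 0.115, -0.0, -0.0]
force: [0.7, 0.3, 0.1]
gripper_width: 0.7
grip_force: 0.0
```

step_arm --increments '[[[0, 0, 0.12], [0, 0, 0]], [[0, 0, 0.12], [0, 0, 0]], [[0, 0, 0.12], [0, 0, 0]], [[0, 0, 0], [0, 0, 0]]]'

```text
time: 6.35
tool_pos: [462.5, -295.8, 2.5]
eef_rot: [0.993, 0.115, -0.0, -0.0]
force: [0.3, -0.7, -0.2]
gripper_width: 0.8
grip_force: 0.0
```

step_arm --increments '[[[0, 0, 0.1], [0, 0, 0]], [[0, 0, 0.1], [0, 0, 0]], [[0, 0, 0], [0, 0, 0]]]'

```text
time: 6.6
tool_pos: [462.6, -295.9, -2.3]
eef_rot: [0.993, 0.115, -0.0, -0.0]
force: [-0.5, -0.3, -1.0]
gripper_width: 0.7
grip_force: 0.0
```

step_arm --increments '[[[0, 0, 0.1], [0, 0, 0]], [[0, 0, 0.1], [0, 0, 0]], [[0, 0, 0], [0, 0, 0]]]'

```text
time: 6.85
tool_pos: [462.9, -296.1, -5.5]
eef_rot: [0.993, 0.115, 0.0, 0.0]
force: [-2.0, 0.9, 15.3]
gripper_width: 0.5
grip_force: 7.4
```

The mat was touched at a reported z of about -5, where 25 was expected. So the reported z reads about 30 mm low, and I'll take every height 30 mm lower. Back to the sleeve, jaws opened.

step_arm --increments '[[[0, 0, -0.4], [0, 0, 0]], [[0, 0, -0.8], [0, 0, 0]], [[0, 0, -0.8], [0, 0, 0]], [[0, 0, -0.5], [0, 0, 0]], [[0, 0, -0.2], [0, 0, 0]], [[0, 0, 0], [0, 0, 0]]]' --jaw 0.3

```text
time: 7.35
tool_pos: [463.5, -296.5, 61.7]
eef_rot: [0.993, 0.115, 0.001, 0.001]
force: [-0.1, -0.0, -0.6]
gripper_width: 38.1
grip_force: 0.0
```

```bash
python3 -c "
from look import *
go(530.3,-280.4,2)"
```

```text
t 7.35 pos [ 463.5 -296.5   61.7] yaw 13.2 q [ 0.53  0.85 -0.07  1.92  0.15  0.37 -1.  ] w 38.1 F [-0.1 -0.  -0.6] gf 0.0
shift rows [ 2.75 -0.02  2.39] turn rows [ 0.02 -0.02 -0.  ]
```

step_arm --increments '[[[0.7, 0, 0], [0, 0, 0]], [[0.8, 0, 0], [0, 0, 0]], [[0.8, 0, 0], [0, 0, 0]], [[0.45, 0, 0.2], [0, 0, 0]], [[0, 0, 0.4], [0, 0, 0]], [[0, 0, 0.5], [0, 0, 0]], [[0, 0, 0.5], [0, 0, 0]], [[0, 0, 0.4], [0, 0, 0]], [[0, 0, 0.25], [0, 0, 0]], [[0, 0, 0.14], [0, 0, 0]], [[0, 0, 0], [0, 0, 0]]]'

```text
time: 8.27
tool_pos: [528.7, -280.3, -0.2]
eef_rot: [0.993, 0.115, -0.001, -0.0]
force: [-0.4, 0.2, -1.0]
gripper_width: 57.3
grip_force: 0.0
```

step_arm --increments '[[[0, 0, 0], [0, 0, 0]], [[0, 0, 0], [0, 0, 0]], [[0, 0, 0], [0, 0, 0]], [[0, 0, 0], [0, 0, 0]], [[0, 0, 0], [0, 0, 0]], [[0, 0, 0], [0, 0, 0]]]' --jaw -1 --grip_force 15

```text
time: 8.77
tool_pos: [530.1, -280.5, 1.4]
eef_rot: [0.993, 0.115, 0.0, 0.0]
force: [0.3, -0.1, 3.2]
gripper_width: 34.5
grip_force: 15.0
```

step_arm --increments '[[[0, 0, -0.3], [0, 0, 0]], [[0, 0, -0.6], [0, 0, 0]], [[0, 0, -0.7], [0, 0, 0]], [[0, 0, -0.8], [0, 0, 0]], [[0, 0, -0.8], [0, 0, 0]], [[0, 0, -0.7], [0, 0, 0]], [[0, 0, -0.5], [0, 0, 0]], [[0, 0, -0.2], [0, 0, 0]], [[0, 0, 0], [0, 0, 0]], [[0, 0, 0], [0, 0, 0]]]'

```text
time: 9.6
tool_pos: [529.3, -280.1, 115.5]
eef_rot: [0.993, 0.115, -0.0, -0.0]
force: [-0.2, -0.1, -1.1]
gripper_width: 34.8
grip_force: 15.0
```

```bash
cat >> look.py <<'E'
def brass(s,lo=(13,120,50)):
    h=cv2.cvtColor(s['frame'],cv2.COLOR_RGB2HSV);k,l,st,ce=cv2.connectedComponentsWithStats(cv2.inRange(h,lo,(34,255,255)))
    return [(st[i].tolist(),ce[i].round(1).tolist()) for i in range(1,k) if st[i,4]>25 and 80<ce[i][0]<400 and 100<ce[i][1]<340]
E
python3 -c "
from look import *
go(635.7,-38.9,100)
s=snap('scene','scene5.png');t=snap('top','top5.png')
p=read_state()['tool_pos']
for z in(15,0,-15): print('pred',np.round(proj(s,[p[0],p[1],p[2]+15+z]),1),np.round(proj(t,[p[0],p[1],p[2]+15+z]),1))
print(*brass(s),sep='\n');print('top');print(*brass(t),sep='\n')"
```

```text
t 9.6 pos [ 529.3 -280.1  115.5] yaw 13.2 q [ 0.46  0.81 -0.09  1.75  0.11  0.59 -1.03] w 34.8 F [-0.2 -0.1 -1.1] gf 15.0
shift rows [ 6.35 -8.42  0.62] turn rows [-0.    0.01 -0.  ]
pred [136.5 243.9] [375.8 205.8]
pred [138.6 247.8] [374.2 206.4]
pred [140.7 251.6] [372.6 207.1]
([294, 195, 8, 6, 36], [297.5, 197.5])
([103, 229, 8, 7, 41], [106.5, 231.9])
([131, 236, 19, 24, 317], [140.3, 248.3])
([126, 301, 32, 33, 784], [141.7, 317.2])
([223, 301, 45, 47, 899], [245.2, 322.1])
top
([317, 121, 30, 28, 170], [331.2, 131.1])
([76, 152, 13, 11, 104], [81.4, 156.8])
([68, 173, 27, 16, 257], [81.9, 180.7])
([376, 174, 14, 12, 91], [382.8, 180.0])
```

```bash
python3 -c "
from look import *
s=load('scene5')
for z in(126,131): print(plane(s,140.8,248.6,z))
h=cv2.cvtColor(s['frame'],cv2.COLOR_RGB2HSV)[230:264,124:158]
for r in range(34): print(230+r,''.join('#' if 13<=a[0]<=34 and a[1]>120 and a[2]>140 else '+' if 13<=a[0]<=34 and a[1]>120 and a[2]>50 else 'g' if 50<a[0]<95 and a[1]>100 else '.' for a in h[r]))
"
```

```text
[ 530.75039118 -277.45559551  126.        ]
[ 533.95994264 -277.94880768  131.        ]
230 .........gggggg.............gggggg
231 ........ggggggg............ggggggg
232 .......ggggggg.............ggggggg
233 ......gggggggg.............ggggggg
234 .....gggggggg...............gggggg
235 ....gggggggg................gggggg
236 ..ggggggggg......+++........gggggg
237 .gggggg.........+++++.......gggggg
238 gggggg.........+++++++.......ggggg
239 gggggg........++++++++.......ggggg
240 gggg.........++++++++++......ggggg
241 gggg........++++++++++++.....ggggg
242 gggg.......+++++++++++++....gggggg
243 ggg.......++++++++++++++...ggggggg
244 .........++++++++++++++++.gggggggg
245 ........+++++++++++++++++.gggggggg
246 .......++++++++++++++++++.gggggggg
247 .......++++++++++++++++++.gggggggg
248 .......++++++++++++++++++.gggggggg
249 .......++++++++++++++++++.gggggggg
250 ........+++++++++++++++++.gggggggg
251 ........++++++++++++++++++.ggggggg
252 .........++++++++++++++++.gggggggg
253 ........+++++++++++++++++.gggggggg
254 .........++++++++++++++++.gggggggg
255 .........+++++++++++++++.ggggggggg
256 ..........+++++++++++++..ggggggggg
257 ...........+++++++++++..gggggggggg
258 ............++++++++..gggggggggggg
259 ggg..........+++++...ggggggggggggg
260 ggggg......gg......ggggggggggggggg
261 gggggg....gggggggggggggggggggggggg
262 ggggggg..ggggggggggggggggggggggggg
263 gggggggggggggggggggggggggggggggggg
```

```bash
python3 -c "
from look import *
s=load('scene5')
a=np.linspace(0,6.283,200)
def ext(x,y,z0):
  P=np.array([proj(s,[x+18*np.cos(t),y+18*np.sin(t),z0+k]) for t in a for k in(0,34)])
  d=P@[.7071,.7071]; return P[:,0].max().round(1),P[:,1].max().round(1),d.max().round(1)
b=load('scene0');
def obs(m,u0=0,v0=0):
  v,u=np.nonzero(m);u=u+u0+.5;v=v+v0+.5; return u.max(),v.max(),((u+v)*.7071).max().round(1)
for S,r in((b,(255,295,135,170)),(s,(230,264,124,158))):
  h=cv2.cvtColor(S['frame'],cv2.COLOR_RGB2HSV)[r[0]:r[1],r[2]:r[3]]
  print('obs',obs(cv2.inRange(h,(13,120,50),(34,255,255)),r[2],r[0]))
print('mat',ext(530.3,-280.4,0))
for x,y,z in((529.3,-280.1,114),(533,-280,114),(529.3,-277,114),(529.3,-280.1,110),(533,-278,114)): print(x,y,z,ext(x,y,z))
"
```

```text
obs (np.float64(162.5), np.float64(284.5), np.float64(313.2))
obs (np.float64(149.5), np.float64(259.5), np.float64(285.0))
mat (np.float64(163.1), np.float64(285.3), np.float64(313.0))
529.3 -280.1 114 (np.float64(150.4), np.float64(260.5), np.float64(286.0))
533 -280 114 (np.float64(151.5), np.float64(261.8), np.float64(287.6))
529.3 -277 114 (np.float64(151.8), np.float64(259.5), np.float64(286.2))
529.3 -280.1 110 (np.float64(150.9), np.float64(261.5), np.float64(287.0))
533 -278 114 (np.float64(152.4), np.float64(261.2), np.float64(287.8))
```

step_arm --increments '[[[0.3, -0.4, 0], [0, 0, 0]], [[0.55, -0.73, 0], [0, 0, 0]], [[0.6, -0.8, 0], [0, 0, 0]], [[0.6, -0.8, 0], [0, 0, 0]], [[0.6, -0.8, 0], [0, 0, 0]], [[0.6, -0.8, 0], [0, 0, 0]], [[0.6, -0.8, 0], [0, 0, 0]], [[0.6, -0.8, 0], [0, 0, 0]], [[0.6, -0.8, 0], [0, 0, 0]], [[0.6, -0.8, 0], [0, 0, 0]], [[0.45, -0.6, 0], [0, 0, 0]], [[0.25, -0.3, 0], [0, 0, 0]]]'

```text
time: 10.7
tool_pos: [636.6, -33.1, 115.0]
eef_rot: [0.993, 0.118, -0.0, -0.002]
force: [0.4, 0.3, -1.6]
gripper_width: 34.6
grip_force: 15.0
```

step_arm --increments '[[[0, 0, 0], [0, 0, 0]], [[0, 0, 0], [0, 0, 0]], [[0, 0, 0], [0, 0, 0]]]'

```text
time: 10.95
tool_pos: [635.1, -41.0, 115.5]
eef_rot: [0.993, 0.114, -0.001, 0.001]
force: [0.4, -0.6, -1.3]
gripper_width: 34.7
grip_force: 15.0
```

```bash
python3 -c "
from look import *
go(635.7,-38.9,17.5)
s=snap('scene','scene6.png');t=snap('top','top6.png')
go(635.7,-38.9,17.5)
print(*brass(s),sep='\n')
h=cv2.cvtColor(s['frame'],cv2.COLOR_RGB2HSV)[190:245,235:290]
for r in range(55): print(190+r,''.join('#' if 13<=a[0]<=34 and a[1]>120 and a[2]>140 else '+' if 13<=a[0]<=34 and a[1]>120 and a[2]>50 else 'g' if 50<a[0]<95 and a[1]>100 else str(a[2]//26) for a in h[r]))
"
```

```text
t 10.95 pos [635.1 -41.  115.5] yaw 13.1 q [ 0.    0.85 -0.03  1.63  0.03  0.67 -1.38] w 34.7 F [ 0.4 -0.6 -1.3] gf 15.0
shift rows [ 0.05 -0.08  3.92] turn rows [0.02 0.02 0.  ]
t 11.05 pos [635.3 -41.2 115.7] yaw 13.1 q [ 0.01  0.85 -0.03  1.63  0.03  0.67 -1.38] w 34.4 F [-0.2 -0.1 -1.7] gf 15.0
shift rows [ 0.04 -0.09  3.93] turn rows [0.02 0.02 0.  ]
([0, 0, 243, 205, 13916], [122.4, 111.5])
([253, 188, 7, 6, 30], [256.0, 190.6])
([294, 195, 8, 6, 37], [297.4, 197.5])
([269, 212, 9, 9, 37], [273.9, 217.1])
([126, 301, 32, 33, 798], [141.5, 317.0])
([223, 301, 45, 47, 913], [245.2, 322.3])
190 532g222222222222112++#+++111111111111111111111111222343
191 532gggggg222222111+++#++22ggg11111111111111111112223444
192 432gggggg222221111++++++2gggggg111111111111111112223444
193 42gggggg2222211111++++2211ggggggg1111111111111222223443
194 32ggggg22222111111222221111ggggggg111111111112222223333
195 2gggggg2222211111111122211111ggggg111111111122222222222
196 2ggggg2222211111111122222111111gg1111111111122222222222
197 22ggg22222111111111222222111111111111111111222212222222
198 222222222211111
[... 2100 characters left out ...]
g455554322233322222333322222223333333333
234 ggggggggggggggg4556655443333322222333322222223333333333
235 gggggggggggggg45566655544444332222333322222222333333333
236 gggggggggggggg55566555555443332222333322222222233333333
237 ggggggggggggg555666655555443333223333322222222233333333
238 gggggggggggg4566666655555443333333333222222222233333333
239 ggggggggggg45666666655555443333333333222222222233333333
240 gggggggggg456666655555555443333333332222222222233333333
241 gggggggggg456766555555555543333333322222222222333333333
242 ggggggggg4566776555555555544333333322222222222333333333
243 gggggggg45566666555555555554444443322222222223333333333
244 gggggggg45555555555555555555444443332222222223333333333
```

step_arm --increments '[[[0.03, -0.08, 0], [0, 0, 0]], [[0, 0, 0.2], [0, 0, 0]], [[0, 0, 0.3], [0, 0, 0]], [[0, 0, 0.3], [0, 0, 0]], [[0, 0, 0.2], [0, 0, 0]], [[0, 0, 0], [0, 0, 0]], [[0, 0, 0], [0, 0, 0]]]'

```text
time: 11.63
tool_pos: [635.8, -36.7, 90.1]
eef_rot: [0.993, 0.115, -0.001, -0.0]
force: [0.6, -0.4, -1.0]
gripper_width: 34.5
grip_force: 15.0
```

```bash
python3 -c "
from look import *
go(635.7,-38.9,17.5)
s=snap('scene','scene7.png')
a=np.linspace(0,6.283,200);p=read_state()['tool_pos']
def ext(x,y,z0):
  P=np.array([proj(s,[x+18*np.cos(t),y+18*np.sin(t),z0+k]) for t in a for k in(0,34)])
  d=P@[.7071,.7071]; return P[:,0].max().round(1),P[:,1].max().round(1),d.max().round(1)
print(ext(p[0],p[1],p[2]-1.4)); print([x for x in brass(s) if 260<x[1][0]<290])
h=cv2.cvtColor(s['frame'],cv2.COLOR_RGB2HSV)[210:245,250:290]
for r in range(35): print(210+r,''.join('#' if 10<=a[0]<=34 and a[1]>120 and a[2]>140 else '+' if 10<=a[0]<=34 and a[1]>100 and a[2]>40 else 'g' if 50<a[0]<95 and a[1]>100 else str(a[2]//26) for a in h[r]))
"
```

```text
t 11.63 pos [635.8 -36.7  90.1] yaw 13.2 q [-0.    0.89 -0.03  1.64  0.04  0.62 -1.39] w 34.5 F [ 0.6 -0.4 -1. ] gf 15.0
shift rows [-0.02  0.08  2.9 ] turn rows [-0.    0.02 -0.  ]
(np.float64(280.7), np.float64(227.7), np.float64(355.8))
[([268, 217, 12, 10, 42], [273.8, 222.2])]
210 2211111122222222222211111111111112222222
211 2222111111222222222111111111111112233322
212 2222221111122222221111111111111122222332
213 2222222211112222211111111111111222233233
214 2222222222122222111111122211111223232333
215 2222222222222222111111222211112223233333
216 2222222222222221111111222211112223333333
217 22222222222222212+++22222211122223333333
218 22222222222222222++++2222111222233333333
219 2222222222222222223+++211111++3233333333
220 22222222222222222223+++1111+++3223333333
221 22222222222222222222+++111++++2222333333
222 22222222222222222222+++11+++++2222333222
223 22222222222222222211++111++++32222323232
224 233222223322222221111++++++++22222333332
225 33332222333222221111++++++++322222233333
226 233322223322222111112+++++32222222332223
227 2222222232222211111123333222233323232222
228 1222233322222211111223332222333332233222
229 1112223322222111111223322223333322233333
230 1111122222221111222233322223333333323333
231 1111112222111111222233322223333332333333
232 1111111111111111222333222222233322323333
233 2111111111111111222333322222233323323333
234 3322111111111112222333222222222232333333
235 4443211111111122223333322222222233233333
236 5554322111111122333333322222222223333333
237 5655443221111123333333222222222222333333
238 6666554432111123333333222222222223333333
239 6666655443211223333333222222222233333333
240 6666655544322233333322222222222233333333
241 6655555555433333333322222222222333333333
242 6655555555543333333322222222222233333333
243 6555555555554333333322222222222233333333
244 5555555555555433333322222222222233333333
```

step_arm --increments '[[[0, 0, 0], [0, 0, 0]], [[0, 0, 0], [0, 0, 0]], [[0, 0, 0], [0, 0, 0]], [[0, 0, 0.1], [0, 0, 0]], [[0, 0, 0], [0, 0, 0]]]'

```text
time: 12.1
tool_pos: [636.1, -36.7, 88.1]
eef_rot: [0.993, 0.115, -0.0, 0.0]
force: [0.6, -0.5, -2.1]
gripper_width: 34.1
grip_force: 15.0
```

step_arm --increments '[[[0, 0, 0.1], [0, 0, 0]], [[0, 0, 0.1], [0, 0, 0]], [[0, 0, 0.1], [0, 0, 0]], [[0, 0, 0.1], [0, 0, 0]], [[0, 0, 0], [0, 0, 0]], [[0, 0, 0], [0, 0, 0]]]'

```text
time: 12.6
tool_pos: [636.1, -36.7, 78.1]
eef_rot: [0.993, 0.115, -0.0, 0.0]
force: [0.9, -1.3, -2.0]
gripper_width: 34.6
grip_force: 15.0
```

```bash
python3 -c "
from look import *
go(635.7,-38.9,17.5)"
```

```text
t 12.6 pos [636.1 -36.7  78.1] yaw 13.2 q [-0.    0.9  -0.03  1.64  0.04  0.6  -1.39] w 34.6 F [ 0.9 -1.3 -2. ] gf 15.0
shift rows [-0.04  0.08  2.42] turn rows [-0.    0.01 -0.  ]
```

step_arm --increments '[[[-0.02, 0.08, 0], [0, 0, 0]], [[0, 0, 0], [0, 0, 0]], [[0, 0, 0.1], [0, 0, 0]], [[0, 0, 0.1], [0, 0, 0]], [[0, 0, 0.1], [0, 0, 0]], [[0, 0, 0.1], [0, 0, 0]], [[0, 0, 0], [0, 0, 0]]]'

```text
time: 13.18
tool_pos: [635.8, -38.7, 67.6]
eef_rot: [0.993, 0.115, -0.001, -0.0]
force: [-1.1, 0.8, -1.0]
gripper_width: 34.3
grip_force: 15.0
```

step_arm --increments '[[[0, 0, 0.15], [0, 0, 0]], [[0, 0, 0.2], [0, 0, 0]], [[0, 0, 0.2], [0, 0, 0]], [[0, 0, 0.2], [0, 0, 0]], [[0, 0, 0.1], [0, 0, 0]], [[0, 0, 0], [0, 0, 0]]]'

```text
time: 13.68
tool_pos: [635.6, -38.7, 46.1]
eef_rot: [0.993, 0.115, -0.001, -0.0]
force: [-0.2, 0.6, -1.9]
gripper_width: 34.5
grip_force: 15.0
```

step_arm --increments '[[[0, 0, 0.2], [0, 0, 0]], [[0, 0, 0.3], [0, 0, 0]], [[0, 0, 0.25], [0, 0, 0]], [[0, 0, 0.15], [0, 0, 0]], [[0, 0, 0], [0, 0, 0]]]'

```text
time: 14.1
tool_pos: [635.3, -38.7, 23.3]
eef_rot: [0.993, 0.115, -0.001, -0.0]
force: [0.5, 0.3, -1.6]
gripper_width: 35.0
grip_force: 15.0
```

step_arm --increments '[[[0, 0, 0.08], [0, 0, 0]], [[0, 0, 0.08], [0, 0, 0]], [[0, 0, 0.06], [0, 0, 0]], [[0, 0, 0], [0, 0, 0]]]'

```text
time: 14.43
tool_pos: [636.2, -38.8, 18.9]
eef_rot: [0.993, 0.115, -0.0, 0.0]
force: [-0.9, -0.3, -0.7]
gripper_width: 34.6
grip_force: 15.0
```

step_arm --increments '[[[0, 0, 0.06], [0, 0, 0]], [[0, 0, 0.04], [0, 0, 0]], [[0, 0, 0], [0, 0, 0]], [[0, 0, 0], [0, 0, 0]]]'

```text
time: 14.77
tool_pos: [636.5, -38.8, 17.4]
eef_rot: [0.993, 0.115, 0.0, 0.0]
force: [-1.0, 0.7, 6.1]
gripper_width: 34.3
grip_force: 15.0
```

step_arm --increments '[[[0, 0, 0], [0, 0, 0]], [[0, 0, 0], [0, 0, 0]], [[0, 0, 0], [0, 0, 0]], [[0, 0, 0], [0, 0, 0]], [[0, 0, 0], [0, 0, 0]]]' --jaw 0.3

```text
time: 15.18
tool_pos: [636.2, -38.8, 16.4]
eef_rot: [0.993, 0.115, -0.0, 0.0]
force: [0.4, 0.4, -0.1]
gripper_width: 57.4
grip_force: 0.0
```

step_arm --increments '[[[0, 0, -0.2], [0, 0, 0]], [[0, 0, -0.4], [0, 0, 0]], [[0, 0, -0.8], [0, 0, 0]], [[0, 0, -0.9], [0, 0, 0]], [[0, 0, -0.9], [0, 0, 0]], [[0, 0, -0.8], [0, 0, 0]], [[0, 0, -0.5], [0, 0, 0]], [[0, 0, -0.2], [0, 0, 0]], [[0, 0, 0], [0, 0, 0]]]'

```text
time: 15.93
tool_pos: [637.0, -38.8, 135.5]
eef_rot: [0.993, 0.115, 0.001, 0.0]
force: [-0.0, 0.2, 0.4]
gripper_width: 57.2
grip_force: 0.0
```

```bash
python3 -c "
from look import *
s=snap('scene','scene8.png');t=snap('top','top8.png')
a=np.linspace(0,6.283,200)
for z0 in (16,20): 
  P=np.array([proj(s,[635.7+18*np.cos(q),-38.9+18*np.sin(q),z0+k]) for q in a for k in(0,34)]); print('pred box',P.min(0).round(1),P.max(0).round(1))
print([x for x in brass(s) if 250<x[1][0]<310]);print([x for x in brass(t) if 210<x[1][0]<300])
# wing-facing yaw: tool y perpendicular to wing
go(606.9,78,36,114.5-90+90)"
```

```text
pred box [261.8 223.4] [278.4 245.4]
pred box [261.9 222.5] [278.5 244.5]
[([294, 195, 8, 6, 38], [297.3, 197.4]), ([263, 226, 16, 19, 202], [270.5, 235.9])]
[]
t 16.03 pos [635.6 -38.7 133.4] yaw 13.2 q [ 0.    0.82 -0.03  1.62  0.03  0.7  -1.38] w 57.2 F [ 0.2 -0.1 -1. ] gf 0.0
shift rows [-0.05 -4.81  3.9 ] turn rows [-2.000e-02  1.000e-02 -2.209e+01]
```

The sleeve is seated: its lower edge is at row 245 and the prediction is 245.4. Joint 7 only has room for the screw turn if I take the wing the other way round, so I'll turn the tool to yaw 204.5° first.

step_arm --increments '[[[0, 0, 0], [0, 0, -0.5]], [[0, 0, 0], [0, 0, -1]], [[0, 0, 0], [0, 0, -1]], [[0, 0, 0], [0, 0, -1]], [[0, 0, 0], [0, 0, -1]], [[0, 0, 0], [0, 0, -1]], [[0, 0, 0], [0, 0, -1]], [[0, 0, 0], [0, 0, -1]], [[0, 0, 0], [0, 0, -1]], [[0, 0, 0], [0, 0, -1]], [[0, 0, 0], [0, 0, -1]], [[0, 0, 0], [0, 0, -1]]]'

```text
time: 17.03
tool_pos: [635.2, -38.7, 132.3]
eef_rot: [0.838, 0.546, -0.001, -0.001]
force: [-0.4, 0.1, -0.9]
gripper_width: 57.4
grip_force: 0.0
```

step_arm --increments '[[[0, 0, 0], [0, 0, -1]], [[0, 0, 0], [0, 0, -1]], [[0, 0, 0], [0, 0, -1]], [[0, 0, 0], [0, 0, -1]], [[0, 0, 0], [0, 0, -1]], [[0, 0, 0], [0, 0, -1]], [[0, 0, 0], [0, 0, -1]], [[0, 0, 0], [0, 0, -1]], [[0, 0, 0], [0, 0, -1]], [[0, 0, 0], [0, 0, -1]], [[0, 0, 0], [0, 0, -1]], [[0, 0, 0], [0, 0, -1]]]'

```text
time: 18.03
tool_pos: [635.2, -38.8, 132.3]
eef_rot: [0.491, 0.871, -0.001, -0.001]
force: [-0.6, 0.1, 0.1]
gripper_width: 57.3
grip_force: 0.0
```

step_arm --increments '[[[0, 0, 0], [0, 0, -1]], [[0, 0, 0], [0, 0, -1]], [[0, 0, 0], [0, 0, -1]], [[0, 0, 0], [0, 0, -1]], [[0, 0, 0], [0, 0, -1]], [[0, 0, 0], [0, 0, -1]], [[0, 0, 0], [0, 0, -1]], [[0, 0, 0], [0, 0, -1]], [[0, 0, 0], [0, 0, -1]], [[0, 0, 0], [0, 0, -1]], [[0, 0, 0], [0, 0, -1]], [[0, 0, 0], [0, 0, -1]]]'

```text
time: 19.03
tool_pos: [635.3, -38.7, 132.3]
eef_rot: [0.033, 0.999, 0.0, -0.001]
force: [0.4, -0.0, -0.4]
gripper_width: 57.3
grip_force: 0.0
```

step_arm --increments '[[[0, 0, 0], [0, 0, -1]], [[0, 0, 0], [0, 0, -1]], [[0, 0, 0], [0, 0, -1]], [[0, 0, 0], [0, 0, -1]], [[0, 0, 0], [0, 0, -1]], [[0, 0, 0], [0, 0, -1]], [[0, 0, 0], [0, 0, -0.3]], [[0, 0, 0], [0, 0, 0]], [[0, 0, 0], [0, 0, 0]]]'

```text
time: 19.78
tool_pos: [635.8, -38.7, 133.2]
eef_rot: [-0.214, 0.977, 0.0, -0.001]
force: [0.1, -0.1, 0.2]
gripper_width: 57.3
grip_force: 0.0
```

```bash
python3 -c "
from look import *
go(606.9,78,36,204.5)
t=load('top8')
h=cv2.cvtColor(t['frame'],cv2.COLOR_RGB2HSV)[168:200,214:246]
for r in range(32): print(168+r,''.join('R' if (a[0]<8 or a[0]>170) and a[1]>140 else 'w' if a[1]<140 and a[2]>150 and (a[0]<12 or a[0]>165) else 'b' if 100<a[0]<130 and a[1]>110 else 'y' if 12<=a[0]<35 and a[1]>80 else '.' for a in h[r]))
"
```

```text
t 19.78 pos [635.8 -38.7 133.2] yaw -155.3 q [ 0.44  0.97 -0.9   1.59  0.86  1.02  1.27] w 57.3 F [ 0.1 -0.1  0.2] gf 0.0
shift rows [-0.91  4.72  3.89] turn rows [ 0.01 -0.02  0.05]
168 ................................
169 ................................
170 ................................
171 ................................
172 ................................
173 ................................
174 ................................
175 ....................bb..........
176 ................bbbbbbb.........
177 ...........RRR..bbbbbbb.........
178 ..........RRRR..bbbbbbbb........
179 ......bbb.RRRRR..bbbbbbb........
180 ......bbb..RRRRR..bbbbbb........
181 ......bbbb.RRRRR....bbbbb.......
182 ......bbbb..RRRRR...bbbbb.......
183 ......bbbbb..RRwwwy..bbbbb......
184 .......bbbb..Rwwww...bbbbb......
185 .......bbb..yywwwww..bbbbb......
186 .......bbbb.yywwwww..bbbbb......
187 .......bbbb..ywwwww..bbbbb......
188 ........bbbb.........bbbbb......
189 ........bbbbb........bbbbbb.....
190 ........bbbbbbb......bbbbbb.....
191 .........bbbbbbbb..bbbbbbbb.....
192 .........bbbbbbbbbbbbbbbbb......
193 .........bbbbbbbbbbbbbb.........
194 .........bbbbbbbbbbb............
195 ..........bbbbb.................
196 ................................
197 ................................
198 ................................
199 ................................
```

step_arm --increments '[[[-0.1, 0.4, 0], [0, 0, 0]], [[-0.15, 0.7, 0], [0, 0, 0]], [[-0.15, 0.8, 0], [0, 0, 0]], [[-0.15, 0.8, 0], [0, 0, 0]], [[-0.15, 0.8, 0], [0, 0, 0]], [[-0.11, 0.6, 0], [0, 0, 0]], [[-0.1, 0.42, 0], [0, 0, 0]], [[0, 0.2, 0.3], [0, 0, 0]], [[0, 0, 0.5], [0, 0, 0]], [[0, 0, 0], [0, 0, 0]], [[0, 0, 0], [0, 0, 0]], [[0, 0, 0], [0, 0, 0]]]'

```text
time: 20.78
tool_pos: [607.5, 76.5, 113.4]
eef_rot: [-0.214, 0.977, -0.0, -0.0]
force: [-0.5, -0.0, 0.4]
gripper_width: 57.1
grip_force: 0.0
```

```bash
python3 -c "
from look import *
go(606.9,78,41,204.2)"
```

```text
t 20.78 pos [607.5  76.5 113.4] yaw -155.3 q [ 0.25  0.97 -0.87  1.68  0.89  0.94  1.03] w 57.1 F [-0.5 -0.   0.4] gf 0.0
shift rows [-0.01  0.07  2.9 ] turn rows [-0.01 -0.01  0.11]
```

step_arm --increments '[[[0, 0.06, 0.3], [0, 0, 0.1]], [[0, 0, 0.5], [0, 0, 0]], [[0, 0, 0.5], [0, 0, 0]], [[0, 0, 0.5], [0, 0, 0]], [[0, 0, 0.5], [0, 0, 0]], [[0, 0, 0.35], [0, 0, 0]], [[0, 0, 0.25], [0, 0, 0]], [[0, 0, 0], [0, 0, 0]], [[0, 0, 0], [0, 0, 0]]]'

```text
time: 21.53
tool_pos: [606.6, 79.4, 41.3]
eef_rot: [-0.211, 0.977, 0.0, -0.0]
force: [0.1, -0.2, 0.8]
gripper_width: 57.3
grip_force: 0.0
```

```bash
python3 -c "
from look import *
go(606.9,78,41,204.2)
s=snap('scene','scene9.png')
mosaic([(s,298,195),(s,298,195)],'m9.png',k=7,h=28)
import cv2; cv2.imwrite('pics/c9.png',cv2.resize(s['frame'][150:270,220:360,::-1],None,fx=5,fy=5,interpolation=cv2.INTER_CUBIC))"
```

```text
t 21.53 pos [606.6  79.4  41.3] yaw -155.6 q [ 0.21  1.06 -0.8   1.71  1.    0.83  0.94] w 57.3 F [ 0.1 -0.2  0.8] gf 0.0
shift rows [ 0.01 -0.06  0.01] turn rows [ 0.   -0.    0.04]
```

View pics/c9.png

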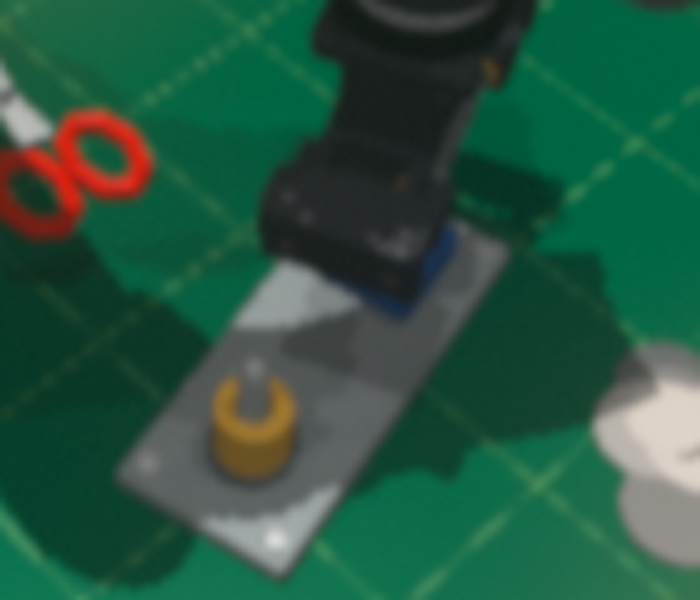

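The sleeve is seated on the foot at scene (270,236), and the gripper is straddling the wing over the blue block at about (298,197). I'll close on the wing.

step_arm --increments '[[[0, -0.04, 0], [0, 0, 0]], [[0, 0, 0], [0, 0, 0]], [[0, 0, 0], [0, 0, 0]], [[0, 0, 0], [0, 0, 0]], [[0, 0, 0], [0, 0, 0]], [[0, 0, 0], [0, 0, 0]], [[0, 0, 0], [0, 0, 0]], [[0, 0, 0], [0, 0, 0]], [[0, 0, 0], [0, 0, 0]]]' --jaw -1 --grip_force 25

```text
time: 22.33
tool_pos: [607.5, 77.9, 41.6]
eef_rot: [-0.211, 0.978, -0.0, 0.0]
force: [1.3, -1.5, 0.5]
gripper_width: 11.7
grip_force: 25.0
```

```bash
python3 -c "
from look import *
go(606.9,78,41,204.2);print(read_state()['moment'].round(2))"
```

```text
t 22.33 pos [607.5  77.9  41.6] yaw -155.7 q [ 0.22  1.06 -0.79  1.71  1.    0.83  0.94] w 11.7 F [ 1.3 -1.5  0.5] gf 25.0
shift rows [0.02 0.02 0.02] turn rows [-0.01  0.    0.03]
[-0.23 -0.31 -0.03]
```

step_arm --increments '[[[0, 0, 0], [0, 0, 0.4]], [[0, 0, 0], [0, 0, 0.8]], [[0, 0, 0], [0, 0, 0.8]], [[0, 0, 0], [0, 0, 0.8]], [[0, 0, 0], [0, 0, 0.8]], [[0, 0, 0], [0, 0, 0.8]], [[0, 0, 0], [0, 0, 0.8]], [[0, 0, 0], [0, 0, 0.8]]]'

```text
time: 23.0
tool_pos: [607.5, 78.1, 41.6]
eef_rot: [0.029, 1.0, -0.0, 0.0]
force: [0.9, -0.9, 0.2]
gripper_width: 11.6
grip_force: 25.0
```

```bash
python3 -c "
from look import *
go(606.9,78,41,103.4);print(read_state()['moment'].round(2))"
```

```text
t 23.0 pos [607.5  78.1  41.6] yaw 176.7 q [ 0.17  1.03 -0.7   1.71  0.92  0.76  0.52] w 11.6 F [ 0.9 -0.9  0.2] gf 25.0
shift rows [ 0.02 -0.    0.02] turn rows [0.000e+00 1.000e-02 1.599e+01]
[-0.22 -0.33  0.02]
```

step_arm --increments '[[[0, 0, 0], [0, 0, 0.8]], [[0, 0, 0], [0, 0, 0.8]], [[0, 0, 0], [0, 0, 0.8]], [[0, 0, 0], [0, 0, 0.8]], [[0, 0, 0], [0, 0, 0.8]], [[0, 0, 0], [0, 0, 0.8]], [[0, 0, 0], [0, 0, 0.8]], [[0, 0, 0], [0, 0, 0.8]], [[0, 0, 0], [0, 0, 0.8]], [[0, 0, 0], [0, 0, 0.8]], [[0, 0, 0], [0, 0, 0.8]], [[0, 0, 0], [0, 0, 0.8]]]'

```text
time: 24.0
tool_pos: [607.6, 78.4, 41.6]
eef_rot: [0.401, 0.916, 0.0, 0.0]
force: [1.8, -1.0, -0.1]
gripper_width: 11.9
grip_force: 25.0
```

step_arm --increments '[[[0, 0, 0], [0, 0, 0.8]], [[0, 0, 0], [0, 0, 0.8]], [[0, 0, 0], [0, 0, 0.8]], [[0, 0, 0], [0, 0, 0.8]], [[0, 0, 0], [0, 0, 0.8]], [[0, 0, 0], [0, 0, 0]]]'

```text
time: 24.5
tool_pos: [607.8, 78.5, 41.6]
eef_rot: [0.541, 0.841, 0.0, 0.001]
force: [1.6, -0.7, -1.4]
gripper_width: 11.5
grip_force: 25.0
```

```bash
python3 -c "
from look import *
go(606.9,78,41,103.4);print(read_state()['moment'].round(2))"
```

```text
t 24.5 pos [607.8  78.5  41.6] yaw 114.4 q [ 0.04  0.97 -0.44  1.72  0.66  0.61 -0.36] w 11.5 F [ 1.6 -0.7 -1.4] gf 25.0
shift rows [-0.   -0.04  0.03] turn rows [0.02 0.   2.41]
[-0.13 -0.57 -0.01]
```

step_arm --increments '[[[0, 0, 0], [0, 0, 0.5]], [[0, 0, 0], [0, 0, 0.5]], [[0, 0, 0], [0, 0, 0.5]], [[0, 0, 0], [0, 0, 0.5]], [[0, 0, 0], [0, 0, 0.4]], [[0, 0, 0], [0, 0, 0]], [[0, 0, 0], [0, 0, 0]]]'

```text
time: 25.08
tool_pos: [607.8, 78.5, 41.6]
eef_rot: [0.618, 0.786, 0.001, 0.0]
force: [3.1, -1.3, -2.5]
gripper_width: 11.5
grip_force: 25.0
```

```bash
python3 -c "
from look import *
go(606.9,78,41,103.4);print(read_state()['moment'].round(2))"
```

```text
t 25.08 pos [607.8  78.5  41.6] yaw 103.6 q [ 0.01  0.96 -0.39  1.72  0.6   0.58 -0.5 ] w 11.5 F [ 3.1 -1.3 -2.5] gf 25.0
shift rows [-0.01 -0.04  0.03] turn rows [ 0.02 -0.    0.04]
[-0.1  -0.83 -0.01]
```

step_arm --increments '[[[0, 0, 0], [0, 0, 0.4]], [[0, 0, 0], [0, 0, 0.4]], [[0, 0, 0], [0, 0, 0]], [[0, 0, 0], [0, 0, 0]]]'

```text
time: 25.42
tool_pos: [607.8, 78.5, 41.7]
eef_rot: [0.643, 0.766, 0.001, 0.0]
force: [4.6, -0.0, -2.7]
gripper_width: 12.1
grip_force: 25.0
```

```bash
python3 -c "
from look import *
go(606.9,78,41,103.4);print(read_state()['moment'].round(2))"
```

```text
t 25.42 pos [607.8  78.5  41.7] yaw 99.9 q [ 0.    0.96 -0.37  1.72  0.58  0.57 -0.55] w 12.1 F [ 4.6 -0.  -2.7] gf 25.0
shift rows [-0.02 -0.04  0.03] turn rows [ 0.02  0.   -0.76]
[-0.11 -1.14  0.44]
```

The reaction moment jumped to 0.44 N m at yaw 100°, against a stop expected near 103°, so the screw is seated. Now I'll back it off about 1.6 rad, i.e. 20 rows.

step_arm --increments '[[[0, 0, 0], [0, 0, -0.4]], [[0, 0, 0], [0, 0, -0.8]], [[0, 0, 0], [0, 0, -0.8]], [[0, 0, 0], [0, 0, -0.8]], [[0, 0, 0], [0, 0, -0.8]], [[0, 0, 0], [0, 0, -0.8]], [[0, 0, 0], [0, 0, -0.8]], [[0, 0, 0], [0, 0, -0.8]], [[0, 0, 0], [0, 0, -0.8]], [[0, 0, 0], [0, 0, -0.8]], [[0, 0, 0], [0, 0, -0.8]], [[0, 0, 0], [0, 0, -0.8]]]'

```text
time: 26.42
tool_pos: [607.5, 78.3, 41.6]
eef_rot: [0.324, 0.946, 0.0, 0.0]
force: [4.3, -0.2, -2.9]
gripper_width: 12.3
grip_force: 25.0
```

step_arm --increments '[[[0, 0, 0], [0, 0, -0.8]], [[0, 0, 0], [0, 0, -0.8]], [[0, 0, 0], [0, 0, -0.8]], [[0, 0, 0], [0, 0, -0.8]], [[0, 0, 0], [0, 0, -0.8]], [[0, 0, 0], [0, 0, -0.8]], [[0, 0, 0], [0, 0, -0.8]], [[0, 0, 0], [0, 0, -0.8]], [[0, 0, 0], [0, 0, -0.8]], [[0, 0, 0], [0, 0, -0.8]], [[0, 0, 0], [0, 0, -0.8]], [[0, 0, 0], [0, 0, -0.8]]]'

```text
time: 27.42
tool_pos: [607.4, 78.0, 41.6]
eef_rot: [-0.054, 0.999, -0.0, 0.0]
force: [4.5, 0.1, -2.0]
gripper_width: 12.1
grip_force: 25.0
```

step_arm --increments '[[[0, 0, 0], [0, 0, -0.8]], [[0, 0, 0], [0, 0, -0.4]], [[0, 0, 0], [0, 0, 0]], [[0, 0, 0], [0, 0, 0]], [[0, 0, 0], [0, 0, 0]], [[0, 0, 0], [0, 0, 0]], [[0, 0, 0], [0, 0, 0]]]'

```text
time: 28.0
tool_pos: [607.4, 77.9, 41.6]
eef_rot: [-0.1, 0.995, -0.0, 0.0]
force: [6.2, -1.6, -1.1]
gripper_width: 11.6
grip_force: 25.0
```

```bash
python3 -c "
from look import *
go(606.9,78,41,191.5);st=read_state();print(st['moment'].round(2),np.round(st['qvel'],3))
s=snap('scene','sceneA.png'); print([x for x in brass(s) if 250<x[1][0]<310])
h=cv2.cvtColor(s['frame'],cv2.COLOR_RGB2HSV); m=cv2.inRange(h,(0,150,60),(8,255,255))|cv2.inRange(h,(170,150,60),(180,255,255))
k,l,q,ce=cv2.connectedComponentsWithStats(m); print([(q[i].tolist()) for i in range(1,k) if q[i,4]>5 and 200<ce[i][0]<330])"
```

```text
t 28.0 pos [607.4  77.9  41.6] yaw -168.5 q [ 0.2   1.05 -0.76  1.71  0.97  0.8   0.74] w 11.6 F [ 6.2 -1.6 -1.1] gf 25.0
shift rows [0.02 0.01 0.02] turn rows [-0.01  0.   -0.  ]
[-0.21 -1.11  0.04] [ 0.001 -0.001 -0.001  0.001  0.     0.001  0.003]
[([263, 226, 16, 19, 199], [270.2, 236.0])]
[[217, 172, 33, 26, 384], [300, 193, 6, 5, 25]]
```

```bash
python3 -c "
from station import sign_off; print(sign_off())"
```

```text
the job is handed in; nothing more can be done
None
```

I handed the job in with the sleeve seated on the foot and released, and the thumbscrew turned to its stop, backed off about 1.6 rad and still gripped; the hand-in returned no verdict.

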